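# Lay two canvases painted side up for varnishing

## Robot

A 7-joint arm with a two-finger parallel gripper is mounted at the origin on the work surface. World frame = base frame: x ahead of the robot, y to its left, z up, the work surface at z = 0. Lengths are in m, angles in rad, forces in N, time in s.
With the tool pointing down it reaches from about 0.4 to 0.85 m from the base axis. Payload 4.5 kg.
Tool frame: the origin (TCP) lies at the very end of the fingers, on their centre line; the grasp point (between the pads) lies 19 mm behind it; z points along the fingers, y is the line along which they close (so a half turn about z gives the same grasp; the last joint's range is limited). The gripper opens to 88 mm and grips with 3 to 60 N. Pads are 18 mm wide; open, the fingers measure 123 mm over their backs; the gripper's body (75 mm by 187 mm) begins 45 mm behind the grasp point.
Start: joints at [1.271, 0.689, -0.195, 1.565, 0.157, 0.902, -0.215], TCP at [0.205, -0.591, 0.239] pointing down, gripper open.
Joint ranges: [-3.01, 3.01], [-0.46, 2.08], [-1.47, 1.51], [0.13, 2.56], [-1, 4.14], [0.04, 2.09], [-2.66, 2.66]. Speed limits (rad/s): [2.57, 2.57, 3.14, 3.14, 3.14, 3.14, 3.14].

## Interface

Orientations are given as a unit quaternion [x, y, z, w].
In Python, from plant import r, eyes, nets gives the robot as it stands.
- The arm moves only by the shell command python3 -m pendant 'ROWS' [FORCE]. ROWS is JSON, a list of rows, each an object of numbers: "claw": the opening, from 0 (shut) to 1 (fully open); "dx", "dy", "dz": the shift along the world's x, y, z in mm; "twist": the turn about the world's z in rad. In form: [{"claw": .., "dx": .., "dy": .., "dz": .., "twist": ..}, ...]. A call has 1 to 8 rows; each row is the pose to reach, as a shift and turn from the pose commanded when the call began; what a row does not reach only later rows make up. A row lasts 1/10 s, in which the tool goes at most 50 mm and 8.59 degrees, less where a joint would pass 70% of its speed; a pose out of reach is approached as far as the arm can. A call with a gripper value outside its range is refused whole. The fingers move at their own pace and stop on an object; FORCE is the grip in N (left out, the last holds). Time passes only in rows, so rows that repeat a pose let the fingers close. It gives the time, the measured TCP pose, the force, the opening and the grip force at its end, in the units of the state.
- r.get_state(): the state, without advancing time (a new reading comes with each control period).
- eyes.snapshot(name): name is "scene" or "top" or "wrist"; returns (picture, depth): 384x512x3 uint8, blue, green, red; 384x512 float32, m along the optical axis (not along the pixel's ray), 0 where there is no reading.
- eyes.camera_info(name): a dict with "K" (3x3 intrinsics, pixels), "world_to_cam" (4x4, takes a point from world to camera coordinates); the wrist camera has in their place "T_tool_cam" (4x4, takes a point from camera to tool coordinates, whose origin is the TCP and whose axes are the flange's). Camera axes: x right, y down, z forward; pixel columns grow to the right and rows downward; lengths in m; the calibration is good to about 2 mm. The wrist camera is an equidistant fisheye: a pixel r from the principal point sees the ray r / f radians off the axis. A picture is of the moment at which its call begins: read the wrist's pose just before it. camera_info takes no time and is no camera call.
- r.finish_job(): hands the job in; it is judged then, once.
Trained networks look in the newest picture that a camera, given by its name, has taken for a name from the list of things; names that differ only in an ending like _2 or _b are one class to them, and where a whole thing is asked for, a point or a joint stands for the part that bears it (a point fixed in the world has none). Each returns a list of dicts, best first, with "confidence" (0 to 1); they miss things now and then, are a little off and sometimes report something else, mostly with a low value. They report only what shows in the picture. A call takes as long as a camera call.
- nets.spot_in(camera, query): "box" ([left, top, width, height] as shares, 0 to 1, of the picture: columns of its width, rows of its height, round what is visible of it).
- nets.place_of(camera, query): "position" ([column, row] as shares, 0 to 1, of the picture: columns of its width, rows of its height: a listed point, or the origin of a listed thing).
The state is a dict: "clock": time; "q": joint angles; "qd": joint speeds; "joint_torque": joint torques, N m; "tool_pos": TCP position; "eef_rot": TCP orientation; "contact_force": force on the tool from outside, world axes, zero at the start; "moment": the same for the moment, N m; "opening": opening from 0.0 (shut) to 1.0 (fully open); "finger_force": force on a finger pad.
Only numpy, scipy, OpenCV 4.12 (cv2) and the standard library are available. Lean on these libraries where they do the work, as an engineer would, in place of code of your own. Each camera call takes 0.05 s, during which the arm holds its last target. There are 200 camera calls.

## Task

Two small painted canvases stand on edge on the grey varnishing mat, one facing the robot and one facing away. Push each one over with the fingertips, without picking it up or carrying it, so that it topples onto its bare back and lies flat on the mat, right where it stood, with its painted side up. Leave the pots and other things alone.

Things in the scene. Friction and masses are not known exactly. Their poses are not given: they have to be found in the camera images.
- mat: grey felt varnishing mat, fixed to the table, 560 (x) x 800 (y) mm, 4 mm thick, its top 4 mm above the table; origin at the centre of its underside
- sea_canvas: loose stretched canvas painted with a blue sea with sand-coloured islands, 170 mm wide (its y), 160 mm tall (its z), 28 mm thick (its x), 0.2 to 0.45 kg, at the start standing upright on the mat. Its -x face is painted, its +x face is the bare back with a brown wooden frame. Origin at the centre of the edge it stands on
- sea_canvas_centre (a point): the middle of sea_canvas, 80 mm up from its lower edge. The canvas topples once leant about 10 degrees; pushed within 50 mm of its top edge it tips without sliding and falls freely
- sea_canvas_foot (a point): on sea_canvas, the middle of the lower edge of the bare back: the line about which it tips when the painted side ends up
- field_canvas: loose stretched canvas painted with a green field under an orange sky, 170 mm wide (its y), 160 mm tall (its z), 28 mm thick (its x), 0.2 to 0.45 kg, at the start standing upright on the mat. Its -x face is painted, its +x face is the bare back with a brown wooden frame. Origin at the centre of the edge it stands on
- field_canvas_centre (a point): the middle of field_canvas, 80 mm up from its lower edge. The canvas topples once leant about 10 degrees; pushed within 50 mm of its top edge it tips without sliding and falls freely
- field_canvas_foot (a point): on field_canvas, the middle of the lower edge of the bare back: the line about which it tips when the painted side ends up
- paint_jar: small blue paint jar with a white label, 48 mm across, 65 mm tall, on the mat between the canvases; origin at the centre of its underside. Leave it alone
- paint_can: small red paint can with a white label, 50 mm across, 85 mm tall, on the mat between the canvases; origin at the centre of its underside. Leave it alone
- varnish_bottle: amber varnish bottle, 60 mm across, 170 mm tall, on the table beside the mat; origin at the centre of its underside. Leave it alone
- brush_mug: white mug, 76 mm across, 90 mm tall, handle at its +y, on the table beside the mat; origin at the centre of its underside. Leave it alone
- glue_pot: slim white glue bottle with a red cap, 40 mm across, 100 mm tall, on the mat between the canvases; origin at the centre of its underside. Leave it alone
- eraser_block: yellow eraser block 50 x 36 x 30 mm, on the mat between the canvases; origin at the centre of its underside. Leave it alone

How it is judged:
By the outcome, as a careful person would: the job done as asked, in the order asked, and still so for the second after the job is handed in, with the robot touching nothing.
It also fails if it takes over 40 s, if anything falls off the work surface, if the arm or the gripper's body presses on something with over 40 N, if the wrist force passes 120 N, or if a joint passes its speed limit or range.

## Working session

There is one attempt and no reset: what is moved stays moved. The work goes in short steps, Python scripts to look and compute and a shell command to move; the robot and the scene stay as the last step left them, time stands still between calls to the robot, and variables do not carry over. Pictures are saved under pics/ and viewed, at most 10 in all, crops included, and the job is handed in when it is done.

```bash
ls; mkdir -p pics; cat > h.py <<'E'
import numpy as np, cv2
from plant import r, eyes, nets
def cloud(name):
    im,d=eyes.snapshot(name); ci=eyes.camera_info(name); K=np.array(ci["K"]); T=np.linalg.inv(np.array(ci["world_to_cam"]))
    v,u=np.mgrid[:384,:512]
    P=np.stack([(u-K[0,2])/K[0,0]*d,(v-K[1,2])/K[1,1]*d,d,np.ones_like(d)],-1)@T.T
    P=P[...,:3]; P[d==0]=np.nan
    return im,P
E
python3 - <<'E'
from h import *
a,P=cloud("scene"); b,Q=cloud("top")
cv2.imwrite("pics/a.png",a); cv2.imwrite("pics/b.png",b)
np.savez("c.npz",P=P,Q=Q,a=a,b=b)
for c in("scene","top"):
  for n in("sea_canvas","field_canvas","paint_jar","paint_can","glue_pot","eraser_block"):
    o=nets.spot_in(c,n)
    if o: print(c,n,round(o[0]["confidence"],2),np.round(np.array(o[0]["box"])*[512,384,512,384]))
s=r.get_state(); print(s["clock"],s["tool_pos"],s["eef_rot"],s["opening"])
E
```

```text
pics
scene sea_canvas 0.76 [261. 118.  35.  62.]
scene field_canvas 0.69 [192. 186.  41.  81.]
scene paint_jar 0.8 [294. 198.  13.  27.]
scene paint_can 0.87 [230. 170.  17.  35.]
scene glue_pot 0.54 [ 89. 132. 277. 202.]
top sea_canvas 0.67 [147. 207.  61.  17.]
top field_canvas 0.6 [284. 180.  58.  28.]
top paint_jar 0.63 [234. 152.  14.  14.]
top paint_can 0.65 [242. 208.  14.  17.]
top eraser_block 0.57 [254. 248.  10.  18.]
0.7 [ 0.20478975 -0.59052465  0.23875612] [9.86104154e-01 1.66128245e-01 4.85067873e-07 5.75676506e-05] 0.9984078224952795
```

View pics/a.png

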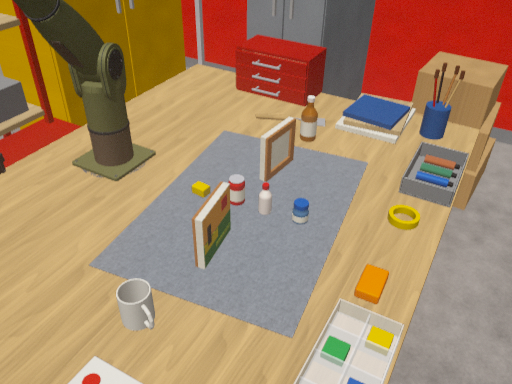

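View pics/b.png

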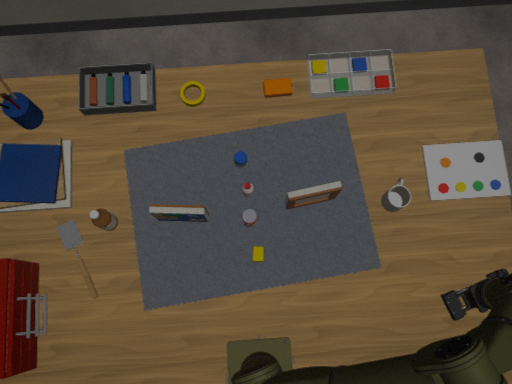

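```bash
python3 - <<'E'
import numpy as np,cv2
c=np.load("c.npz")
for k in "QP":
  P=c[k].reshape(-1,3); z=P[:,2]
  for lo,hi in((0.145,0.172),(0.02,0.135)):
    m=((z>lo)&(z<hi)).reshape(384,512)
    n,l,s,_=cv2.connectedComponentsWithStats(m.astype(np.uint8))
    for i in range(1,n):
      if s[i,4]>25:
        p=P[(l==i).ravel()]; R=cv2.minAreaRect(p[:,:2].astype(np.float32))
        print(k,lo,s[i],"z",p[:,2].max().round(3),"c",np.round(R[0],3),"sz",np.round(R[1],3),"ang",round(R[2],1))
E
```

```text
Q 0.145 [287 181  55  21 520] z 0.172 c [ 0.553 -0.206] sz [0.029 0.172] ang 8.1
Q 0.145 [149 204  56  11 537] z 0.172 c [0.524 0.226] sz [0.171 0.03 ] ang 84.8
Q 0.145 [ 89 210  11   9  53] z 0.172 c [0.524 0.482] sz [0.027 0.025] ang 82.5
Q 0.145 [ 12 260  19 116 690] z 0.172 c [0.233 0.694] sz [0.333 0.047] ang 0.2
Q 0.02 [ 307   49   89   49 2262] z 0.064 c [ 1.    -0.395] sz [0.304 0.158] ang 89.7
Q 0.02 [  78   62   77   52 1464] z 0.071 c [0.998 0.441] sz [0.264 0.167] ang 89.6
Q 0.02 [139  70   9  32 230] z 0.042 c [1.005 0.351] sz [0.029 0.117] ang 90.0
Q 0.02 [ 89  73   8  32 229] z 0.045 c [1.008 0.529] sz [0.122 0.028] ang 0.5
Q 0.02 [106  73   8  31 230] z 0.044 c [1.006 0.468] sz [0.027 0.118] ang 88.7
Q 0.02 [263  78  29  19 453] z 0.043 c [ 0.969 -0.129] sz [0.065 0.099] ang 1.9
Q 0.02 [180  81  25  24 242] z 0.043 c [0.968 0.175] sz [0.086 0.089] ang 87.0
Q 0.02 [  1  92  41  36 883] z 0.135 c [0.922 0.758] sz [0.092 0.089] ang 48.0
Q 0.02 [   0  137   71   75 4512] z 0.074 c [0.705 0.727] sz [0.247 0.244] ang 1.3
Q 0.02 [233 151  15  17 192] z 0.082 c [0.703 0.02 ] 
[... 2799 characters left out ...]
0.135 c [ 0.531 -0.132] sz [0.048 0.329] ang 14.2
P 0.02 [191 180  19  15 168] z 0.039 c [ 0.377 -0.018] sz [0.039 0.053] ang 79.8
P 0.02 [258 182  14  30 314] z 0.108 c [ 0.597 -0.003] sz [0.039 0.03 ] ang 42.4
P 0.02 [292 198  17  24 336] z 0.075 c [0.702 0.016] sz [0.047 0.048] ang 52.8
P 0.02 [388 204  32  22 301] z 0.031 c [0.964 0.174] sz [0.088 0.089] ang 14.5
P 0.02 [355 264  34  36 784] z 0.037 c [ 0.966 -0.131] sz [0.06  0.103] ang 1.8
P 0.02 [ 116  278   39   51 1510] z 0.094 c [ 0.537 -0.501] sz [0.075 0.104] ang 41.3
P 0.02 [ 293  298  111   86 3538] z 0.055 c [ 0.996 -0.367] sz [0.252 0.15 ] ang 90.0
P 0.02 [347 377  18   7  71] z 0.03 c [ 1.024 -0.415] sz [0.031 0.017] ang 2.9
```

The top view has +x up and +y left. The sea canvas is at about px (178,213), with its painted face to -x (blue strip below its white top edge), so it must fall towards +x. The field canvas is at about px (315,195), with its bare frame facing the robot, so it must fall towards -x. The scene view agrees (brown back at (278,150), green and orange face at (213,225)), and both landing areas are clear. I'll do the field canvas first.

```bash
python3 -m pendant '[{"claw":1,"dx":0,"dy":0,"dz":50,"twist":0},{"claw":1,"dx":425,"dy":396,"dz":60,"twist":-0.19},{"claw":1,"dx":425,"dy":396,"dz":60,"twist":-0.19},{"claw":1,"dx":425,"dy":396,"dz":60,"twist":-0.19},{"claw":1,"dx":425,"dy":396,"dz":60,"twist":-0.19},{"claw":1,"dx":425,"dy":396,"dz":60,"twist":-0.19},{"claw":1,"dx":425,"dy":396,"dz":60,"twist":-0.19},{"claw":1,"dx":425,"dy":396,"dz":60,"twist":-0.19}]'
```

```text
clock: 1.5
tool_pos: [0.4621, -0.3504, 0.295]
eef_rot: [0.997, 0.072, 0.0, 0.0]
contact_force: [0.5, 0.4, 0.4]
opening: 0.999
finger_force: 0.0
```

```bash
python3 -m pendant '[{"claw":1,"dx":172,"dy":156,"dz":0,"twist":0},{"claw":1,"dx":172,"dy":156,"dz":0,"twist":0},{"claw":1,"dx":172,"dy":156,"dz":0,"twist":0},{"claw":1,"dx":172,"dy":156,"dz":0,"twist":0},{"claw":1,"dx":172,"dy":156,"dz":0,"twist":0},{"claw":1,"dx":172,"dy":156,"dz":-50,"twist":0},{"claw":1,"dx":172,"dy":156,"dz":-100,"twist":0},{"claw":1,"dx":172,"dy":156,"dz":-100,"twist":0}]'
```

```text
clock: 2.3
tool_pos: [0.6278, -0.1944, 0.188]
eef_rot: [0.997, 0.072, -0.007, -0.002]
contact_force: [-0.5, 0.8, -0.9]
opening: 1.003
finger_force: 0.0
```

```bash
python3 - <<'E'
from h import *
s=r.get_state(); print(s["tool_pos"],s["eef_rot"],s["contact_force"])
im,_=cloud("scene"); cv2.imwrite("pics/c.png",im)
E
```

```text
[ 0.62779028 -0.19439565  0.18799064] [ 0.99734665  0.07241989 -0.00710132 -0.00214152] [-0.48171608  0.78483598 -0.85941776]
```

View pics/c.png

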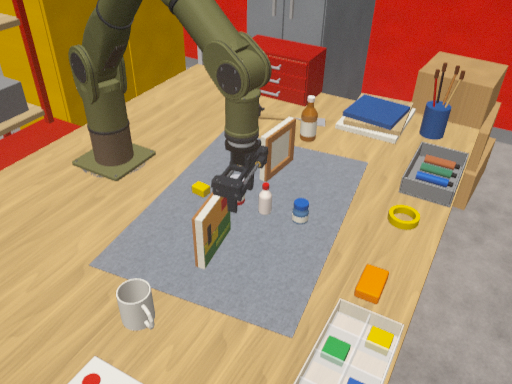

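The field canvas at px (213,225) still stands. The gripper shows at (238,180), further left than I expected, so I'll check where the TCP projects before pushing.

```bash
python3 - <<'E'
from h import *
ci=eyes.camera_info("scene"); 
def pr(p):
    c=np.array(ci["world_to_cam"])@np.r_[p,1]; return np.round((np.array(ci["K"])@c[:3]/c[2])[:2])
s=r.get_state();print("tcp",pr(s["tool_pos"]),"canvas top",pr([.551,-.206,.164]), "cam",np.linalg.inv(np.array(ci["world_to_cam"]))[:3,3])
from scipy.spatial.transform import Rotation as R
print(R.from_quat(s["eef_rot"]).as_matrix().round(2))
im,Q=cloud("top"); cv2.imwrite("pics/d.png",cv2.resize(im[110:290,160:400],None,fx=3,fy=3))
im,Q=cloud("scene")
m=(Q[...,2]>.145)&(Q[...,2]<.25)&(abs(Q[...,0]-.58)<.2)&(abs(Q[...,1]+.2)<.2); p=Q[m]
for z in np.arange(.145,.25,.015):
  k=p[(p[:,2]>=z)&(p[:,2]<z+.015)]; 
  if len(k): print(z.round(3),len(k),k.min(0).round(3),k.max(0).round(3))
E
```

```text
tcp [241. 199.] canvas top [212. 200.] cam [ 1.0997328  -0.98726796  0.88201499]
[[ 0.99  0.14 -0.01]
 [ 0.14 -0.99  0.  ]
 [-0.01 -0.   -1.  ]]
0.145 161 [ 0.548 -0.293  0.145] [ 0.575 -0.151  0.16 ]
0.16 368 [ 0.529 -0.292  0.16 ] [ 0.574 -0.17   0.171]
0.19 35 [ 0.624 -0.253  0.196] [ 0.65  -0.138  0.205]
0.205 85 [ 0.62  -0.256  0.205] [ 0.651 -0.139  0.22 ]
0.22 81 [ 0.615 -0.257  0.22 ] [ 0.651 -0.137  0.235]
0.235 38 [ 0.62  -0.258  0.235] [ 0.651 -0.134  0.248]
```

View pics/d.png

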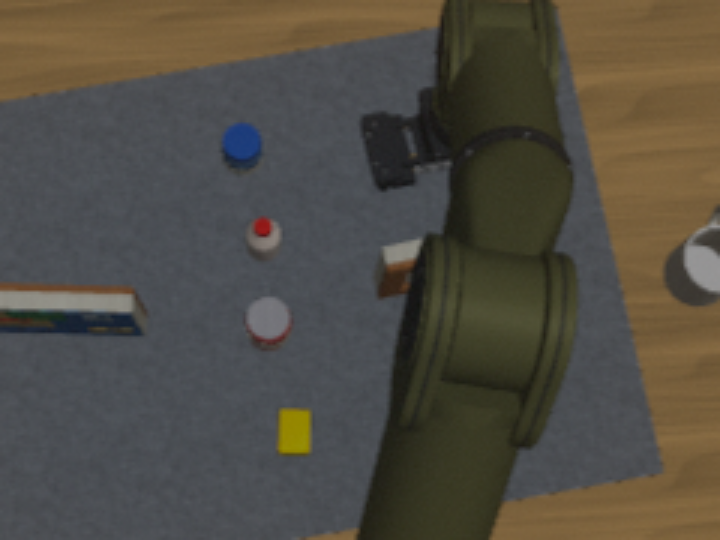

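The projection is consistent. The crop shows the gripper beyond the field canvas at (390,150), on its painted +x side, and the canvas at (400,265). Next I lower it and push gently along -x.

```bash
python3 -m pendant '[{"claw":1,"dx":0,"dy":0,"dz":-40,"twist":0},{"claw":1,"dx":0,"dy":0,"dz":-58,"twist":0},{"claw":1,"dx":-20,"dy":-3,"dz":-58,"twist":0},{"claw":1,"dx":-35,"dy":-5,"dz":-58,"twist":0},{"claw":1,"dx":-47,"dy":-7,"dz":-58,"twist":0},{"claw":1,"dx":-57,"dy":-8,"dz":-58,"twist":0},{"claw":1,"dx":-67,"dy":-9,"dz":-58,"twist":0},{"claw":1,"dx":-77,"dy":-11,"dz":-58,"twist":0}]'
python3 - <<'E'
from h import *
im,Q=cloud("scene")
m=(Q[...,2]>.03)&(abs(Q[...,0]-.47)<.2)&(abs(Q[...,1]+.21)<.13)&(Q[...,2]<.175); p=Q[m]
for z in np.arange(.03,.18,.03):
  k=p[(p[:,2]>=z)&(p[:,2]<z+.03)]; 
  if len(k): print(z.round(3),len(k),k.min(0).round(3),k.max(0).round(3))
E
```

```text
clock: 3.25
tool_pos: [0.5565, -0.2072, 0.1382]
eef_rot: [0.997, 0.072, 0.002, 0.0]
contact_force: [0.7, -0.4, 0.3]
opening: 0.996
finger_force: 0.1
0.03 392 [ 0.541 -0.294  0.03 ] [ 0.572 -0.119  0.06 ]
0.06 397 [ 0.534 -0.297  0.06 ] [ 0.567 -0.12   0.09 ]
0.09 399 [ 0.533 -0.295  0.09 ] [ 0.564 -0.124  0.12 ]
0.12 294 [ 0.528 -0.296  0.12 ] [ 0.574 -0.144  0.15 ]
0.15 363 [ 0.503 -0.296  0.15 ] [ 0.574 -0.142  0.175]
```

```bash
python3 -m pendant '[{"claw":1,"dx":-10,"dy":-1,"dz":0,"twist":0},{"claw":1,"dx":-20,"dy":-3,"dz":0,"twist":0},{"claw":1,"dx":-28,"dy":-4,"dz":0,"twist":0},{"claw":1,"dx":-28,"dy":-4,"dz":0,"twist":0},{"claw":1,"dx":-10,"dy":-1,"dz":30,"twist":0},{"claw":1,"dx":-5,"dy":0,"dz":80,"twist":0},{"claw":1,"dx":-5,"dy":0,"dz":130,"twist":0},{"claw":1,"dx":-5,"dy":0,"dz":130,"twist":0}]'
python3 - <<'E'
from h import *
im,Q=cloud("scene")
m=(Q[...,2]>.02)&(abs(Q[...,0]-.47)<.2)&(abs(Q[...,1]+.21)<.13)&(Q[...,2]<.175); p=Q[m]
for z in np.arange(.02,.18,.03):
  k=p[(p[:,2]>=z)&(p[:,2]<z+.03)]; 
  if len(k): print(z.round(3),len(k),k.min(0).round(3),k.max(0).round(3))
E
```

```text
clock: 4.1
tool_pos: [0.5556, -0.2078, 0.2736]
eef_rot: [0.997, 0.072, 0.007, 0.002]
contact_force: [0.1, -0.5, -0.1]
opening: 1.0
finger_force: 0.0
0.02 2647 [ 0.361 -0.318  0.02 ] [ 0.545 -0.123  0.039]
```

The field canvas is flat. Next is the sea canvas, approached from its -x side.

```bash
python3 -m pendant '[{"claw":1,"dx":-111,"dy":441,"dz":0,"twist":-0.235},{"claw":1,"dx":-111,"dy":441,"dz":0,"twist":-0.235},{"claw":1,"dx":-111,"dy":441,"dz":0,"twist":-0.235},{"claw":1,"dx":-111,"dy":441,"dz":0,"twist":-0.235},{"claw":1,"dx":-111,"dy":441,"dz":0,"twist":-0.235},{"claw":1,"dx":-111,"dy":441,"dz":0,"twist":-0.235},{"claw":1,"dx":-111,"dy":441,"dz":0,"twist":-0.235},{"claw":1,"dx":-111,"dy":441,"dz":0,"twist":-0.235}]'
```

```text
clock: 4.95
tool_pos: [0.4516, 0.1824, 0.2655]
eef_rot: [0.999, -0.046, -0.001, 0.001]
contact_force: [1.6, -0.1, -1.0]
opening: 0.998
finger_force: 0.0
```

```bash
python3 -m pendant '[{"claw":1,"dx":-12,"dy":50,"dz":0,"twist":0},{"claw":1,"dx":-12,"dy":50,"dz":-10,"twist":0},{"claw":1,"dx":-12,"dy":50,"dz":-50,"twist":0},{"claw":1,"dx":-12,"dy":50,"dz":-90,"twist":0},{"claw":1,"dx":-12,"dy":50,"dz":-128,"twist":0},{"claw":1,"dx":-12,"dy":50,"dz":-128,"twist":0}]'; python3 - <<'E'
from h import *
im,Q=cloud("scene"); cv2.imwrite("pics/e.png",im)
E
```

```text
clock: 5.55
tool_pos: [0.4376, 0.2285, 0.134]
eef_rot: [0.999, -0.045, -0.005, 0.003]
contact_force: [-0.6, -0.7, 0.0]
opening: 1.004
finger_force: 0.0
```

View pics/e.png

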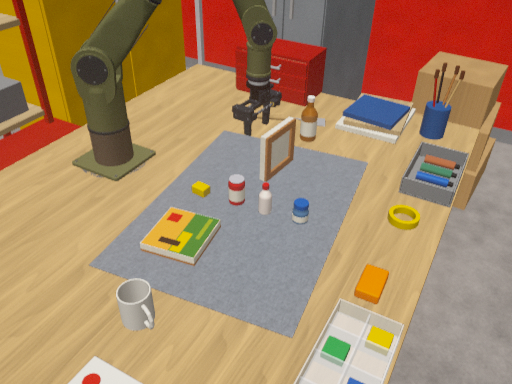

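The field canvas lies painted side up at (182,235). The gripper is at (258,110), behind the still-standing sea canvas at (278,150) on the robot's side, so I push towards +x.

```bash
python3 -m pendant '[{"claw":1,"dx":25,"dy":-2,"dz":0,"twist":0},{"claw":1,"dx":42,"dy":-4,"dz":0,"twist":0},{"claw":1,"dx":54,"dy":-5,"dz":0,"twist":0},{"claw":1,"dx":64,"dy":-6,"dz":0,"twist":0},{"claw":1,"dx":74,"dy":-7,"dz":0,"twist":0},{"claw":1,"dx":84,"dy":-8,"dz":0,"twist":0},{"claw":1,"dx":94,"dy":-9,"dz":0,"twist":0},{"claw":1,"dx":100,"dy":-9,"dz":0,"twist":0}]'
python3 - <<'E'
from h import *
im,Q=cloud("scene")
m=(Q[...,2]>.02)&(abs(Q[...,0]-.6)<.2)&(abs(Q[...,1]-.22)<.13)&(Q[...,2]<.175); p=Q[m]
for z in np.arange(.02,.18,.03):
  k=p[(p[:,2]>=z)&(p[:,2]<z+.03)]; 
  if len(k): print(z.round(3),len(k),k.min(0).round(3),k.max(0).round(3))
E
```

```text
clock: 6.4
tool_pos: [0.5423, 0.2217, 0.1389]
eef_rot: [0.999, -0.046, 0.0, 0.0]
contact_force: [0.1, 0.2, 0.4]
opening: 0.999
finger_force: 0.0
0.02 90 [0.509 0.133 0.02 ] [0.561 0.307 0.049]
0.05 97 [0.531 0.133 0.05 ] [0.586 0.296 0.08 ]
0.08 101 [0.556 0.129 0.081] [0.611 0.291 0.11 ]
0.11 339 [0.54  0.128 0.111] [0.645 0.305 0.14 ]
0.14 169 [0.526 0.132 0.14 ] [0.634 0.303 0.17 ]
0.17 23 [0.529 0.159 0.17 ] [0.558 0.276 0.175]
```

It is falling freely, so I hold for a moment and then retreat upwards.

```bash
python3 -m pendant '[{"claw":1,"dx":0,"dy":0,"dz":0,"twist":0},{"claw":1,"dx":-30,"dy":0,"dz":0,"twist":0},{"claw":1,"dx":-60,"dy":0,"dz":40,"twist":0},{"claw":1,"dx":-80,"dy":0,"dz":80,"twist":0},{"claw":1,"dx":-100,"dy":0,"dz":120,"twist":0},{"claw":1,"dx":-100,"dy":0,"dz":120,"twist":0},{"claw":1,"dx":-100,"dy":0,"dz":120,"twist":0}]'
python3 - <<'E'
from h import *
im,Q=cloud("scene"); cv2.imwrite("pics/f.png",im)
for (x,y) in((.61,.22),(.46,-.22)):
  m=(Q[...,2]>.02)&(abs(Q[...,0]-x)<.14)&(abs(Q[...,1]-y)<.125)&(Q[...,2]<.175); p=Q[m].astype(np.float32)
  print(p[:,2].max(),np.percentile(p[:,2],[10,90]),cv2.minAreaRect(p[:,:2]))
E
```

```text
clock: 7.15
tool_pos: [0.4409, 0.2223, 0.2595]
eef_rot: [0.999, -0.045, 0.001, -0.0]
contact_force: [-0.9, -1.0, 0.1]
opening: 1.002
finger_force: 0.0Traceback (most recent call last):
  File "<stdin>", line 5, in <module>
cv2.error: OpenCV(4.12.0) /io/opencv/modules/imgproc/src/convhull.cpp:143: error: (-215:Assertion failed) total >= 0 && (depth == CV_32F || depth == CV_32S) in function 'convexHull'
```

View pics/f.png

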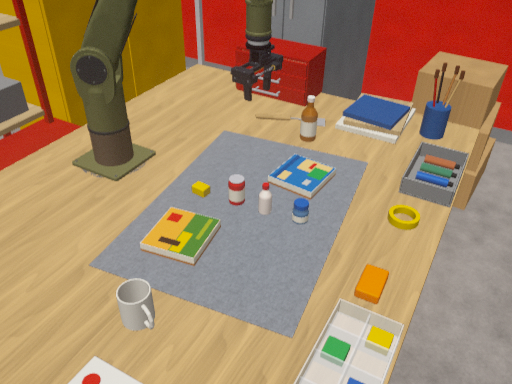

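Both canvases lie flat with the painted side up: sea at (303,174), field at (182,235). The pots and other things haven't moved, and the gripper is clear.

```bash
python3 -c "
from plant import r
print(r.finish_job())"
```

```text
the job is handed in; nothing more can be done
None
```

Both canvases were pushed over onto their bare backs and lie flat on the mat with their painted sides up, the other objects look unmoved in the last picture, and the job was handed in after about 7 s of robot time.

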